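# Empty the spent chargers and uncap the mini keg of unknown thread

### The job

Make the scoop free for the next spent gas charger: tip all five chargers out of it into the bowl and stand it back on the worktop. Then unscrew the aluminium cap of the keg that has the glass (not the mug) in front of its tap; its thread may be right- or left-handed, so feel which way it gives, and leave the other keg's cap, the glass and the mug where they are. Finish while still holding the cap in the gripper, upright and lifted some 6 cm or more straight off the keg, so that the charger under it can be taken out: do not put it down or let go.

Things in the scene. Friction and masses are not known exactly. Their poses are not given: they have to be found in the camera images.
- keg_1: Steel mini keg, 100 mm across, 140 mm high to the rim of its threaded neck, on a 112 mm rubber foot; clamped, it cannot move. Origin: centre of its underside; z up, its black tap points along -x, 74 mm from the axis, outlet 95 mm up. The two kegs look alike, but one has a right-hand and one a left-hand thread; nothing shows which.
- keg_2: Steel mini keg, 100 mm across, 140 mm high to the rim of its threaded neck, on a 112 mm rubber foot; clamped, it cannot move. Origin: centre of its underside; z up, its black tap points along -x, 74 mm from the axis, outlet 95 mm up. The two kegs look alike, but one has a right-hand and one a left-hand thread; nothing shows which.
- cap_1: Aluminium screw cap on the neck of keg_1, 90 g, loose part. Origin: on its axis at the lower edge of its skirt, 122 mm above the worktop when screwed on; its yaw is then the keg's. Skirt 55 mm across, 28 mm high; above it a ribbed round grip, 35 mm across, from 30 to 69 mm above the origin. At the start it is screwed tight. See its grip point for how the thread works.
- cap_2: Aluminium screw cap on the neck of keg_2, 90 g, loose part. Origin: on its axis at the lower edge of its skirt, 122 mm above the worktop when screwed on; its yaw is then the keg's. Skirt 55 mm across, 28 mm high; above it a ribbed round grip, 35 mm across, from 30 to 69 mm above the origin. At the start it is screwed tight. See its grip point for how the thread works.
- cap_1_grip (a point): Middle of that cap's round grip, 50 mm above the cap's origin. Steep three-start thread: the loosening way (clockwise or anticlockwise seen from above, unknown) it turns easily for a quarter turn to a stop, and lifts straight off once turned 70 degrees or more; the other way it is stopped within 3 degrees. It need not be raised while it turns. Pulling it while tight does not free it.
- cap_2_grip (a point): Middle of that cap's round grip, 50 mm above the cap's origin. Steep three-start thread: the loosening way (clockwise or anticlockwise seen from above, unknown) it turns easily for a quarter turn to a stop, and lifts straight off once turned 70 degrees or more; the other way it is stopped within 3 degrees. It need not be raised while it turns. Pulling it while tight does not free it.
- scoop: Small open steel scoop, 220 g, on the worktop. Origin: underside, near the middle of its floor; +x points to its open nose, -x to its handle, z up. Pan 82 mm wide, walls 36 mm high, flat 3 mm floor from x = -66 to +57 mm; then the floor rises at 25 degrees as a lip to x = +85 mm, so the chargers roll out when the nose is tipped 45 to 55 degrees down.
- scoop_handle (a point): Where to grip the scoop: middle of its flat black handle, 105 mm behind the scoop's origin and 30 mm above its underside. The handle is straight along the scoop's x, 14 mm wide, 20 mm high and 92 mm long (x = -65 to -157 mm). Axes as the scoop's.
- scoop_lip (a point): Middle of the nose edge of the scoop over which the chargers leave, 85 mm ahead of the scoop's origin and 16 mm above its underside.
- bowl: Round steel bowl lacquered orange outside, 165 mm across the rim, 79 mm high, 0.5 kg, loose on the worktop. Origin: centre of its underside. (Wall cupboards hang behind it: their fronts are 0.59 m ahead of the robot, their lower edge 0.50 m above the worktop; keep the wrist clear of them.)
- glass: Clear drinking glass, 80 mm across, 91 mm high, loose. Origin: centre of its underside. It marks the keg to open: the keg standing 10 to 15 cm behind it (the other is over 19 cm from it).
- mug: Yellow mug, 79 mm across, 91 mm high, 112 mm with its handle, loose, in front of the other keg. Origin: on its underside.
- charger_1: Spent steel gas charger, 18 mm across and 66 mm long, narrower at its neck, 30 g; lies across the scoop's floor at the start and rolls freely. Origin: on its underside as it lies, 9 mm from the middle of its axis; its long axis is its y.
- charger_2: Spent steel gas charger, 18 mm across and 66 mm long, narrower at its neck, 30 g; lies across the scoop's floor at the start and rolls freely. Origin: on its underside as it lies, 9 mm from the middle of its axis; its long axis is its y.
- charger_3: Spent steel gas charger, 18 mm across and 66 mm long, narrower at its neck, 30 g; lies across the scoop's floor at the start and rolls freely. Origin: on its underside as it lies, 9 mm from the middle of its axis; its long axis is its y.
- charger_4: Spent steel gas charger, 18 mm across and 66 mm long, narrower at its neck, 30 g; lies across the scoop's floor at the start and rolls freely. Origin: on its underside as it lies, 9 mm from the middle of its axis; its long axis is its y.
- charger_5: Spent steel gas charger, 18 mm across and 66 mm long, narrower at its neck, 30 g; lies across the scoop's floor at the start and rolls freely. Origin: on its underside as it lies, 9 mm from the middle of its axis; its long axis is its y.
Mind the look-alikes: they are no part of the job. What is shaped like the cap_2 but purple is not meant.

How it is judged:
By the outcome, as a careful person would: the job done as asked, in the order asked, and still so for the second after the job is handed in, while the arm keeps its last pose, push and grip.
It also fails if it takes over 64 s, if anything falls off the work surface, if the arm or the gripper's body presses on something with over 40 N, if the wrist force passes 120 N, or if a joint passes its speed limit or range.

### The arm

A 6-joint arm with a two-finger parallel gripper is mounted at the origin on a cart in front of the work surface, level with it; the furniture and walls round the work are solid. World frame = base frame: x ahead of the robot, y to its left, z up, the work surface at z = 0. Lengths are in m, angles in rad, forces in N, time in s.
With the tool pointing down it reaches from about 0.35 to 0.975 m from the base axis. Payload 4.9 kg.
Tool frame: the origin (TCP) lies midway between the tips of the shut fingers; the grasp point (between the pads) lies 19 mm behind it; z points along the fingers, y is the line along which they close (so a half turn about z gives the same grasp; the last joint's range is limited). The gripper opens to 85 mm and grips with 20 to 120 N. Pads are 22 mm wide; open, the fingers measure 114 mm over their backs; the gripper's body (76 mm by 85 mm) begins 54 mm behind the grasp point. The pads swing forward as they close: fully open they stand 13 mm farther back than shut.
Start: joints at [-1.233, 0.053, 1.613, -0, 1.476, -0.119], TCP at [0.276, -0.561, 0.231] pointing down, gripper open.
Joint ranges: [-3.01, 3.01], [-1.01, 2.22], [0.06, 2.58], [-1.02, 4.17], [0.09, 2.62], [-3.14, 3.14]. Speed limits (rad/s): [2.57, 2.57, 3.14, 3.14, 3.14, 3.14].

### API

Orientations are given as a rotation vector (axis times angle).
In Python, from station import ctrl gives the robot as it stands. The module is installed in compiled form; this text tells all that it offers.
- The arm moves only by the shell command python3 -m handwheel 'ROWS' [OPENING] [FORCE]. ROWS is JSON, a list of rows, each a list of 2 entries, a list of its own where there are three numbers: the shift along the tool's x, y, z in cm, then the turn, a rotation vector about the tool's x, y, z in rad. In form: [[[tx, ty, tz], [ax, ay, az]], ...]. A call has 1 to 5 rows; each row is the pose to reach, as a shift and turn from the pose commanded when the call began, along the tool's axes at that moment; what a row does not reach only later rows make up. A row lasts 1/8 s, in which the tool goes at most 62.5 mm and 10.7 degrees, less where a joint would pass 70% of its speed; a pose out of reach is approached as far as the arm can. A call with a gripper value outside its range is refused whole. OPENING is the gripper's target within -1 to 1 (shut at 1, half-way at 0, fully open at -1), set as the call begins (- or left out, the last holds). The fingers move at their own pace and stop on an object; FORCE is the grip in N (left out, the last holds). Time passes only in rows, so rows that repeat a pose let the fingers close. It gives the time, the measured TCP pose, the force, the opening and the grip force at its end, in the units of the state.
- ctrl.get_obs(): the state, without advancing time (a new reading comes with each control period).
- ctrl.get_image(name): name is "scene" or "side" or "wrist"; returns the picture (480x640x3 uint8, blue, green, red); there is no depth.
- ctrl.calibration(name): a dict with "fx", "fy", "cx", "cy" (pixels), "R" (3x3) and "t" (3): a world point X has camera coordinates R X + t. Camera axes: x right, y down, z forward; pixel columns grow to the right and rows downward; lengths in m; the calibration is good to about 2 mm. A picture is of the moment at which its call begins: read the wrist's pose just before it. calibration takes no time and is no camera call; for the wrist camera it gives the pose at the moment of the call.
- ctrl.finish_job(): hands the job in; it is judged then, once.
Trained networks look in the newest picture that a camera, given by its name, has taken for a name from the list of things; names that differ only in an ending like _2 or _b are one class to them, and where a whole thing is asked for, a point or a joint stands for the part that bears it (a point fixed in the world has none). Each returns a list of dicts, best first, with "score" (0 to 1); they miss things now and then, are a little off and sometimes report something else, mostly with a low value. They report only what shows in the picture. A call takes as long as a camera call. They do not tell look-alikes from the thing itself.
- ctrl.look_for(camera, query): "position" ([column, row] in pixels, amid what is visible of it).
- ctrl.landmark_of(camera, query): "position" ([column, row] in pixels: a listed point, or the origin of a listed thing).
The state is a dict: "t": time; "q": joint angles; "dq": joint speeds; "effort": joint torques, N m; "tool_pos": TCP position; "tool_rot": TCP orientation; "contact_force": force on the tool from outside, world axes, zero at the start; "wrist_torque": the same for the moment, N m; "opening": finger opening in m; "grip_force": force on a finger pad.
Only numpy, scipy, OpenCV 4.12 (cv2) and the standard library are available. Lean on these libraries where they do the work, as an engineer would, in place of code of your own. Each camera call takes 0.05 s, during which the arm holds its last target. There are 200 camera calls.

## Working session

There is one attempt and no reset: what is moved stays moved. The work goes in short steps, Python scripts to look and compute and a shell command to move; the robot and the scene stay as the last step left them, time stands still between calls to the robot, and variables do not carry over. Pictures are saved under pics/ and viewed, at most 10 in all, crops included, and the job is handed in when it is done.

```bash
mkdir -p pics
python3 - <<'E'
from station import ctrl
import cv2
for n in ["scene","side"]:
    im=ctrl.get_image(n); cv2.imwrite(f"pics/{n}0.png",im)
    c=ctrl.calibration(n); print(n,c)
    for q in ["cap_1","keg_1","scoop","bowl","glass","mug"]:
        print(q,[(round(d["score"],2),[round(v) for v in d["position"]]) for d in ctrl.landmark_of(n,q)][:4])
    for q in ["cap_1_grip","scoop_handle","scoop_lip","charger_1"]:
        print(q,[(round(d["score"],2),[round(v) for v in d["position"]]) for d in ctrl.landmark_of(n,q)][:6])
print(ctrl.get_obs())
E
```

```text
scene {'fx': 582.7796285493706, 'fy': 582.7796285493706, 'cx': 325.44986893382503, 'cy': 242.50582144567366, 'R': array([[-9.05781606e-01, -4.23744757e-01,  2.49499074e-04],
       [-3.24270433e-01,  6.92769588e-01, -6.44142052e-01],
       [ 2.72778972e-01, -5.83532928e-01, -7.64905847e-01]]), 't': array([0.30227976, 0.20588697, 1.25847781])}
cap_1 [(0.92, [307, 182]), (0.91, [219, 309]), (0.89, [347, 132]), (0.73, [186, 361])]
keg_1 [(0.86, [310, 220]), (0.57, [346, 169])]
scoop [(0.79, [246, 344])]
bowl [(0.91, [277, 268])]
glass [(0.93, [354, 226]), (0.25, [345, 166])]
mug [(0.33, [243, 352])]
cap_1_grip [(0.58, [349, 114])]
scoop_handle [(0.92, [222, 375]), (0.26, [310, 222])]
scoop_lip [(0.85, [271, 312])]
charger_1 [(0.76, [249, 340]), (0.7, [241, 359]), (0.68, [248, 346]), (0.67, [246, 354]), (0.52, [259, 332]), (0.39, [312, 217])]
side {'fx': 440.526391450609, 'fy': 440.526391450609, 'cx': 321.2997247612499, 'cy': 234.33473233859397, 'R': array([[ 0.99561157, -0.09341101,  0.00565639],
       [-0.05189475, -0.60139233, -0.7972667 ],
       [ 0.0778752 ,  0.79347441, -0.60360
[... 367 characters left out ...]

scoop_lip []
charger_1 []
{'t': 1.1, 'q': array([-1.23301775e+00,  5.27061952e-02,  1.61288442e+00, -4.39391964e-06,
        1.47598315e+00, -1.18983708e-01]), 'dq': array([-0.00196217, -0.00027121, -0.00092626,  0.0005682 ,  0.0013471 ,
        0.00180472]), 'effort': array([-5.93950199e-05, -3.93686092e+01, -3.70471537e+01, -3.58313503e-05,
        5.50727000e-04, -3.00086995e-06]), 'tool_pos': array([ 0.27565876, -0.56091688,  0.23130905]), 'tool_rot': array([ 3.05999974e+00,  7.11255994e-01, -3.59198924e-06]), 'contact_force': array([-0.71388299, -0.61731288,  0.68672031]), 'wrist_torque': array([-0.01785243,  0.0103683 , -0.06880345]), 'grip_force': 0.0, 'opening': 0.08537774282880556}
```

View pics/scene0.png

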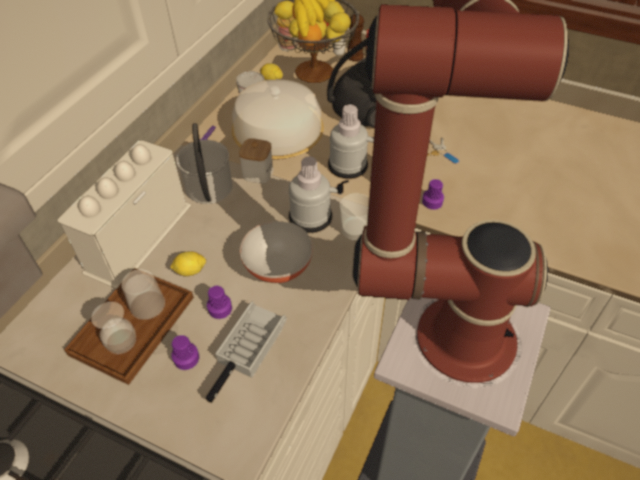

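View pics/side0.png

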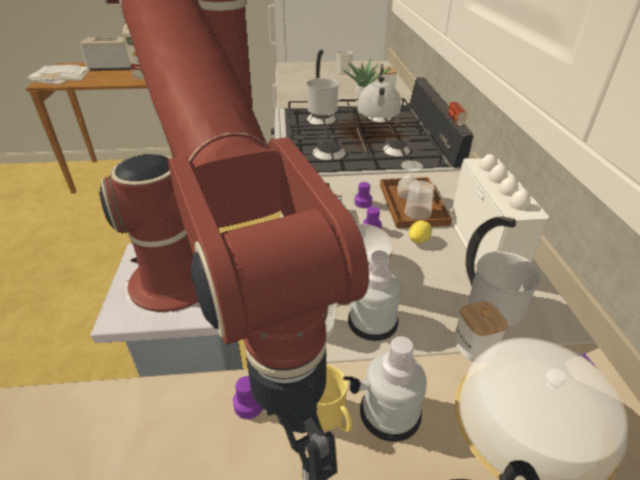

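The scene view shows five cap-like things: aluminium caps at (308,170) on the keg with the glass (355,215), and at (348,120) on the keg with the mug (mug seen in the side view at (330,400)). Purple look-alikes are at (219,303), (184,352) and (433,194). I choose the cap at (308,170). The scoop is at (248,345) with its handle at (222,378), and the bowl is at (277,252).

```bash
cat > h.py <<'E'
from station import ctrl
import numpy as np, cv2
from scipy.spatial.transform import Rotation as Ro
def onz(n,p,z,c=None):
    c=c or ctrl.calibration(n); R=np.array(c["R"]);C=-R.T@c["t"]
    d=R.T@[(p[0]-c["cx"])/c["fx"],(p[1]-c["cy"])/c["fy"],1]
    return C+d*(z-C[2])/d[2]
def px(n,X,c=None):
    c=c or ctrl.calibration(n); v=np.array(c["R"])@X+c["t"]
    return np.array([c["cx"]+c["fx"]*v[0]/v[2],c["cy"]+c["fy"]*v[1]/v[2]])
def lm(n,q): return [(round(d["score"],2),np.round(d["position"],1)) for d in ctrl.landmark_of(n,q)]
E
python3 - <<'E'
from h import *
np.set_printoptions(precision=3,suppress=True)
ctrl.get_image("scene")
for q,z in [("scoop",0),("scoop_handle",.03),("scoop_lip",.016),("bowl",0),("glass",0),("keg_1",0),("cap_1",.122),("charger_1",.003)]:
    for s,p in lm("scene",q): print(q,s,p,onz("scene",p,z))
print("mug",onz("side",[330,423],0),"keg side",onz("side",[368,324],0),onz("side",[390,412],0))
im=cv2.imread("pics/scene0.png")[130:420,180:400]
cv2.imwrite("pics/crop1.png",cv2.resize(im,None,fx=2,fy=2,interpolation=cv2.INTER_CUBIC))
E
```

```text
scoop 0.91 [248.6 343.3] [0.417 0.21  0.   ]
scoop_handle 0.66 [225.8 377.9] [0.408 0.312 0.03 ]
scoop_lip 0.59 [272.4 313.2] [0.402 0.13  0.016]
scoop_lip 0.57 [349.9 131.2] [ 0.496 -0.514  0.016]
bowl 0.87 [276.9 269.3] [0.457 0.008 0.   ]
bowl 0.33 [226.4 376.7] [0.419 0.298 0.   ]
glass 0.55 [353.9 229.8] [ 0.341 -0.184  0.   ]
keg_1 0.61 [313.7 218.7] [ 0.448 -0.175  0.   ]
cap_1 0.86 [184.1 357.8] [0.464 0.345 0.122]
cap_1 0.85 [307.4 183. ] [ 0.462 -0.173  0.122]
cap_1 0.71 [219.8 309.5] [0.461 0.224 0.122]
charger_1 0.8 [247.8 347.3] [0.413 0.221 0.003]
charger_1 0.71 [250.5 340.2] [0.416 0.203 0.003]
charger_1 0.67 [270.  311.6] [0.413 0.121 0.003]
charger_1 0.65 [255.9 333.9] [0.414 0.185 0.003]
charger_1 0.59 [348.5 117.3] [ 0.532 -0.586  0.003]
charger_1 0.58 [244.1 354.4] [0.411 0.239 0.003]
mug [ 0.341 -0.404  0.   ] keg side [ 0.45  -0.182 -0.   ] [ 0.452 -0.392  0.   ]
```

View pics/crop1.png

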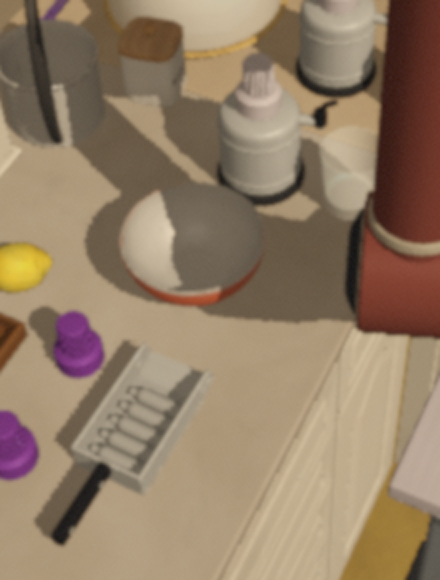

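The crop confirms the choice: the aluminium-capped keg at crop (258,130) has the glass at (350,175) beside its tap, and the look-alikes at (78,345) and (10,440) are clearly purple. The scoop's nose points towards the bowl.

```bash
cat >> h.py <<'E'
np.set_printoptions(precision=3,suppress=True)
def pose(): 
    o=ctrl.get_obs(); return np.array(o["tool_pos"]),Ro.from_rotvec(o["tool_rot"]),o
def down(yaw): # tool x at yaw (deg), z down
    a=np.radians(yaw); x=[np.cos(a),np.sin(a),0]; z=[0,0,-1.]
    return Ro.from_matrix(np.column_stack([x,np.cross(z,x),z]))
def go(P,R=None):
    p,r,o=pose(); R=R or r
    print("shift cm",r.inv().apply(np.array(P)-p)*100,"turn",(r.inv()*R).as_rotvec(),"t",o["t"])
E
python3 -c "
from h import *
go([.41,.28,.30],down(88)); go([.35,-.2,.30])"
```

```text
shift cm [ 49.148 -69.541  -6.869] turn [-0.     0.    -1.079] t 1.55
shift cm [ 22.59 -29.11  -6.87] turn [0. 0. 0.] t 1.55
```

```bash
python3 -m handwheel '[[[22.6,-29.1,-6.9],[0,0,0]],[[22.6,-29.1,-6.9],[0,0,0]],[[22.6,-29.1,-6.9],[0,0,0]],[[22.6,-29.1,-6.9],[0,0,0]],[[22.6,-29.1,-6.9],[0,0,0]]]' -1; python3 -c "
from h import *
go([.41,.28,.30],down(88))"
```

```text
t: 2.17
tool_pos: [0.3378, -0.2582, 0.2893]
tool_rot: [3.06, 0.71, 0.001]
contact_force: [0.4, -0.2, 0.1]
opening: 0.0855
grip_force: 0.0
shift cm [ 30.191 -45.137  -1.08 ] turn [ 0.001 -0.    -1.08 ] t 2.175
```

```bash
python3 -m handwheel '[[[30,-45,-1],[0,0,-1.08]],[[30,-45,-1],[0,0,-1.08]],[[30,-45,-1],[0,0,-1.08]],[[30,-45,-1],[0,0,-1.08]],[[30,-45,-1],[0,0,-1.08]]]'; python3 -c "
from h import *
go([.41,.28,.30],down(88))"
```

```text
t: 2.8
tool_pos: [0.3785, 0.0517, 0.2951]
tool_rot: [2.401, 2.023, 0.002]
contact_force: [1.2, 1.0, 0.6]
opening: 0.0854
grip_force: 0.0
shift cm [23.037 -0.769 -0.486] turn [ 0.002  0.    -0.136] t 2.8
```

```bash
python3 -m handwheel '[[[23,-0.8,0],[0,0,-0.136]],[[23,-0.8,0],[0,0,-0.136]],[[23,-0.8,0],[0,0,-0.136]],[[23,-0.8,0],[0,0,-0.136]],[[23,-0.8,0],[0,0,-0.136]]]'; python3 -c "
from h import *
p,r,o=pose();print(p,o['q'])
c=ctrl.calibration('wrist');im=ctrl.get_image('wrist');cv2.imwrite('pics/w1.png',im)
print(c['R'].T@-c['t'])
for q,z in [('scoop',0),('scoop_handle',.03),('scoop_lip',.016),('bowl',0)]:
  for s,k in lm('wrist',q): print(q,s,k,onz('wrist',k,z,c))
"
```

```text
t: 3.42
tool_pos: [0.4108, 0.2797, 0.2942]
tool_rot: [-2.261, -2.18, 0.002]
contact_force: [-0.6, 0.7, -0.7]
opening: 0.0855
grip_force: 0.0
[0.411 0.28  0.294] [ 0.448 -0.289  1.822  0.     1.609  0.484]
[0.413 0.362 0.437]
scoop 0.91 [325.4 241.4] [0.41 0.21 0.  ]
scoop_handle 0.91 [323.6 164.1] [0.411 0.319 0.03 ]
scoop_lip 0.79 [326.8 299.5] [0.409 0.128 0.016]
scoop_lip 0.24 [356.8 359.9] [0.451 0.023 0.016]
bowl 0.97 [356.4 360.1] [0.452 0.01  0.   ]
```

View pics/w1.png

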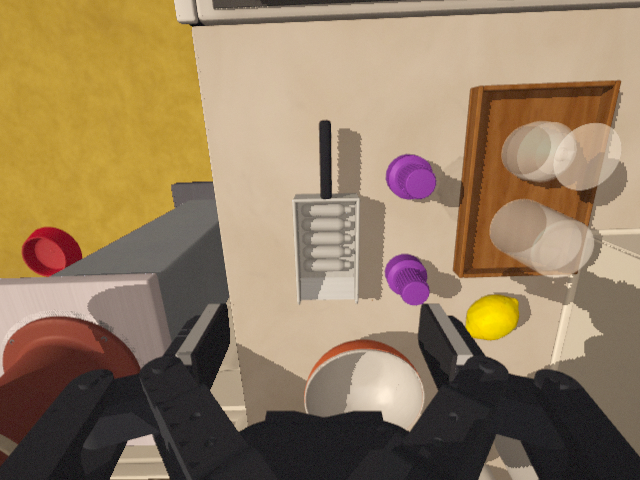

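The wrist view shows the scoop straight: handle at (325,160), lip at (327,300), with its nose towards the bowl at (365,390). The purple caps at (410,175) and (408,278) are clear of the fingers.

```bash
python3 -c "
from h import *
go([.4105,.308,.06],down(89.4));go([.4105,.308,.011],down(89.4))"
```

```text
shift cm [ 3.142 -0.221 23.482] turn [ 0.     0.    -0.032] t 3.675
shift cm [ 3.142 -0.223 28.382] turn [ 0.     0.    -0.032] t 3.675
```

```bash
python3 -m handwheel '[[[3.1,-0.2,6],[0,0,-0.03]],[[3.1,-0.2,12],[0,0,-0.03]],[[3.1,-0.2,18],[0,0,-0.03]],[[3.1,-0.2,22],[0,0,-0.03]],[[3.1,-0.2,23.5],[0,0,-0.03]]]' && python3 -c "
from h import *
go([.4105,.308,.011],down(89.4))
c=ctrl.calibration('wrist');ctrl.get_image('wrist')
for q,z in [('scoop',0),('scoop_handle',.03)]:
  for s,k in lm('wrist',q): print(q,s,k,onz('wrist',k,z,c))"
```

```text
t: 4.3
tool_pos: [0.4089, 0.3067, 0.057]
tool_rot: [-2.234, -2.207, 0.007]
contact_force: [1.0, -0.4, 0.2]
opening: 0.0856
grip_force: 0.0
shift cm [0.144 0.172 4.597] turn [-0.004  0.002 -0.002] t 4.3
scoop 0.33 [329.5 396.1] [0.411 0.196 0.   ]
scoop_handle 0.73 [330.4 261.3] [0.412 0.318 0.03 ]
```

```bash
python3 -m handwheel '[[[0.1,0.2,3],[0,0,0]],[[0.1,0.2,4.5],[0,0,0]],[[0.1,0.2,4.5],[0,0,0]]]' && python3 -m handwheel '[[[0,0,0],[0,0,0]],[[0,0,0],[0,0,0]],[[0,0,0],[0,0,0]],[[0,0,0],[0,0,0]],[[0,0,0],[0,0,0]]]' 1 120
```

```text
t: 4.82
tool_pos: [0.4123, 0.3094, 0.0148]
tool_rot: [-2.233, -2.21, 0.001]
contact_force: [0.4, 0.2, -0.6]
opening: 0.0852
grip_force: 0.0
t: 5.45
tool_pos: [0.4127, 0.3097, 0.0153]
tool_rot: [2.233, 2.21, 0.001]
contact_force: [-1.2, -1.0, 3.6]
opening: 0.012
grip_force: 117.2
```

```bash
python3 -m handwheel '[[[0,0,0],[0,0,0]],[[0,0,-3],[0,0,0]],[[0,0,-6],[0,0,0]],[[0,0,-9],[0,0,0]],[[0,0,-12],[0,0,0]]]'; python3 -c "
from h import *
c=ctrl.calibration('wrist');im=ctrl.get_image('wrist');cv2.imwrite('pics/w2.png',im)
p,r,o=pose();print(p,o['q'],o['contact_force'],o['wrist_torque'])
for q in ['scoop','scoop_handle','scoop_lip']: print(q,lm('wrist',q))
for s in [-.105,0,.085]:
  X=r.apply([-(s+.095),0,-.019-[0,.03,.014][[-.105,0,.085].index(s)]*-1]);print(s,px('wrist',p+X,c))
"
```

```text
t: 6.08
tool_pos: [0.4114, 0.3092, 0.1338]
tool_rot: [-2.232, -2.209, 0.003]
contact_force: [0.2, 0.0, -5.2]
opening: 0.0119
grip_force: 117.7
[0.414 0.311 0.139] [ 0.5   -0.135  1.953  0.     1.318  0.51 ] [ 2.324  0.959 -0.96 ] [ 0.387 -0.093 -0.022]
scoop []
scoop_handle [(0.76, array([320.7, 305.8]))]
scoop_lip []
-0.105 [330.487 310.094]
0 [328.695 438.638]
0.085 [328.256 562.631]
```

View pics/w2.png

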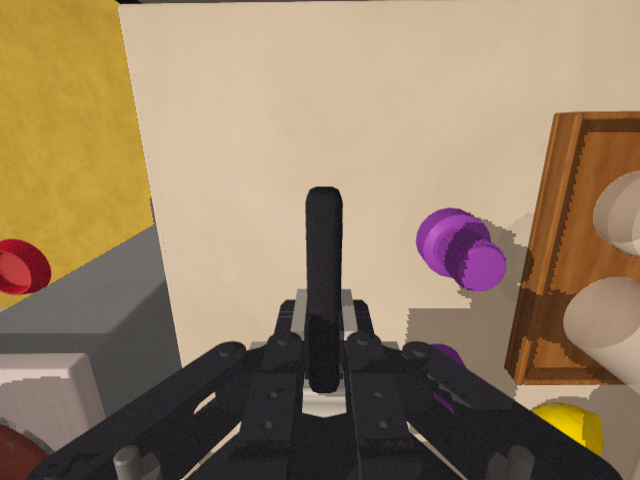

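```bash
cat >> h.py <<'E'
LIP=np.array([-.182,0,0])
def tip(lip,yaw,deg):
    R=down(yaw)*Ro.from_euler('y',deg,degrees=True)
    return np.array(lip)-R.apply(LIP),R
E
python3 -c "
from h import *
for d,z in [(0,.14),(20,.13),(40,.12),(50,.115)]:
  P,R=tip([.460,.033,z],75,d);print(d,P,R.as_matrix()[:,2]);go(P,R)"
```

```text
0 [0.507 0.209 0.14 ] [ 0.  0. -1.]
shift cm [-9.956  9.628 -0.675] turn [-0.001  0.     0.251] t 6.275
20 [0.504 0.198 0.192] [ 0.089  0.33  -0.94 ]
shift cm [-11.02    9.35   -5.899] turn [-0.045  0.347  0.248] t 6.275
40 [0.496 0.168 0.237] [ 0.166  0.621 -0.766]
shift cm [-14.082   8.56  -10.372] turn [-0.089  0.695  0.241] t 6.275
50 [0.49  0.146 0.254] [ 0.198  0.74  -0.643]
shift cm [-16.255   8.001 -12.114] turn [-0.11   0.868  0.235] t 6.275
```

```bash
python3 -m handwheel '[[[-2,2,-0.5],[0,0,0.05]],[[-4.5,4.5,-0.7],[0,0,0.12]],[[-7,7,-0.7],[0,0,0.18]],[[-9,8.7,-0.7],[0,0,0.23]],[[-10,9.6,-0.7],[0,0,0.25]]]'; python3 -c "
from h import *
im=ctrl.get_image('scene');cv2.imwrite('pics/s2.png',cv2.resize(im[130:430,150:450],None,fx=2,fy=2))
p,r,o=pose();print(p,r.as_matrix()[:,0],o['q'])
print('lip pred',px('scene',p+r.apply(LIP)),lm('scene','scoop_lip'),lm('scene','bowl'),lm('scene','scoop_handle'))
for d,z in [(20,.13),(40,.12),(50,.115)]:
  P,R=tip([.460,.033,z],75,d);go(P,R)"
```

```text
t: 6.9
tool_pos: [0.5065, 0.2073, 0.1387]
tool_rot: [-2.491, -1.91, 0.006]
contact_force: [-0.1, -0.1, -4.0]
opening: 0.0118
grip_force: 117.7
[0.507 0.207 0.139] [ 0.26   0.966 -0.002] [ 0.251 -0.054  1.877 -0.001  1.321  0.515]
lip pred [266.411 237.015] [(0.96, array([267.9, 236.6])), (0.46, array([228.7, 271.7]))] [(0.86, array([279.6, 267.5]))] [(0.75, array([201.9, 284. ]))]
shift cm [-1.087  0.056 -5.184] turn [-0.003  0.35   0.001] t 7.1
shift cm [-4.249  0.04  -9.656] turn [-0.003  0.699  0.001] t 7.1
shift cm [ -6.493   0.033 -11.399] turn [-0.003  0.873  0.001] t 7.1
```

View pics/s2.png

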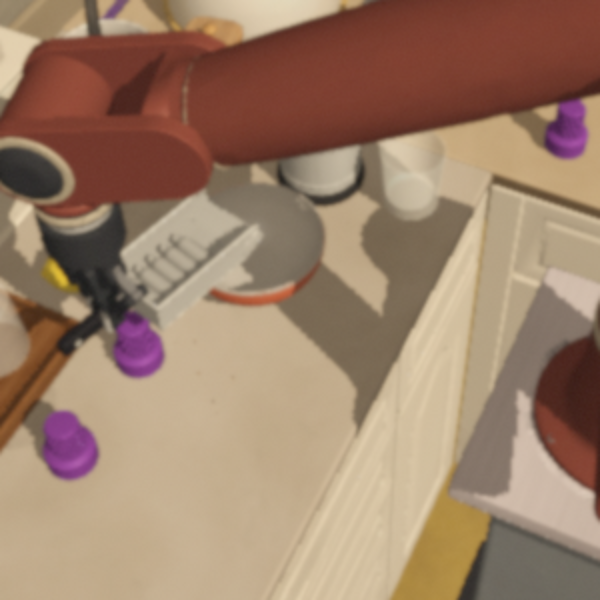

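The crop shows the scoop's lip at crop (232,215), well over the bowl at (255,240), with all five chargers still aboard. I tip about the lip.

```bash
python3 -m handwheel '[[[-0.1,0,-1.6],[0,0.105,0]],[[-0.4,0,-3.2],[0,0.21,0]],[[-0.9,0,-4.7],[0,0.314,0]],[[-1.55,0,-6.2],[0,0.42,0]],[[-2.4,0,-7.6],[0,0.524,0]]]'; python3 -c "
from h import *
p,r,o=pose();print(o['q'])
for d,z in [(36,.122),(42,.119),(50,.115)]:
  P,R=tip([.460,.033,z],75,d);go(P,R)"
```

```text
t: 7.72
tool_pos: [0.5002, 0.1861, 0.2181]
tool_rot: [-2.187, -1.685, -0.59]
contact_force: [0.5, 0.1, -3.2]
opening: 0.0118
grip_force: 117.8
[-0.052 -0.305  2.024  0.53   1.338  0.103]
shift cm [-0.409  0.076 -1.498] turn [-0.002  0.102  0.004] t 7.725
shift cm [-0.852  0.072 -3.121] turn [-0.002  0.206  0.004] t 7.725
shift cm [-1.745  0.065 -5.219] turn [-0.002  0.346  0.003] t 7.725
```

```bash
python3 -m handwheel '[[[-0.3,0,-1],[0,0.07,0]],[[-0.6,0,-2.1],[0,0.14,0]],[[-0.9,0,-3.1],[0,0.21,0]],[[-1.3,0,-4.2],[0,0.28,0]],[[-1.7,0,-5.2],[0,0.35,0]]]'; python3 -m handwheel '[[[0,0,0],[0,0,0]],[[0,0,0],[0,0,0]],[[0,0,0],[0,0,0]],[[0,0,0],[0,0,0]]]'; python3 -c "
from h import *
p,r,o=pose();print(o['q'],o['contact_force'],o['wrist_torque'])
im=ctrl.get_image('scene');cv2.imwrite('pics/s3.png',cv2.resize(im[150:350,180:380],None,fx=3,fy=3))
print(lm('scene','charger_1'),lm('scene','scoop_lip'),px('scene',p+r.apply(LIP)))
P,R=tip([.460,.033,.14],75,0);go(P,R)"
```

```text
t: 8.35
tool_pos: [0.49, 0.1465, 0.2544]
tool_rot: [-1.946, -1.499, -0.911]
contact_force: [-0.1, -0.5, -2.9]
opening: 0.0119
grip_force: 118.0
t: 8.85
tool_pos: [0.4906, 0.1465, 0.2543]
tool_rot: [-1.947, -1.498, -0.91]
contact_force: [0.3, 0.5, -2.8]
opening: 0.0117
grip_force: 118.1
[-0.308 -0.358  2.109  0.876  1.492 -0.17 ] [ 0.304  0.465 -2.83 ] [-0.621  0.128  0.024]
[(0.58, array([280.2, 260.7])), (0.57, array([286.5, 255.6])), (0.54, array([276.4, 254.2])), (0.49, array([270. , 265.9])), (0.42, array([272.7, 258.3]))] [(0.81, array([265.6, 241.7]))] [266.484 245.159]
shift cm [-4.601 -0.018 12.289] turn [-0.001 -0.874  0.002] t 9.0
```

View pics/s3.png

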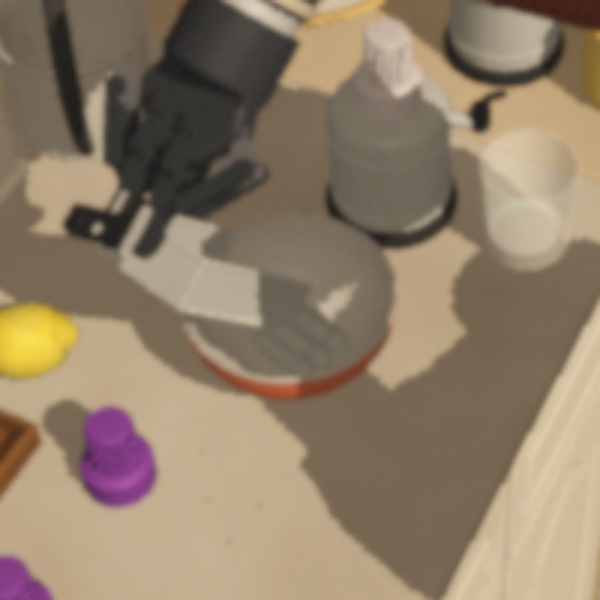

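The crop shows the emptied scoop over the bowl, with chargers in its shade at (300,335). The network finds five chargers, all inside the bowl. Next I level the scoop and set it back.

```bash
python3 -c "
from h import *
for d,z in [(40,.13),(30,.14),(20,.15),(10,.155),(0,.16)]:
  P,R=tip([.460,.033,z],75,d);go(P,R)"
```

```text
shift cm [ 0.87  -0.025  2.156] turn [-0.001 -0.176  0.001] t 9.0
shift cm [ 0.812 -0.021  4.578] turn [-0.001 -0.35   0.001] t 9.0
shift cm [ 0.234 -0.019  6.81 ] turn [-0.001 -0.525  0.002] t 9.0
shift cm [-1.205 -0.018  9.085] turn [-0.001 -0.699  0.002] t 9.0
shift cm [-3.067 -0.017 11.005] turn [-0.001 -0.874  0.002] t 9.0
```

```bash
python3 -m handwheel '[[[0.9,0,2.2],[0,-0.176,0]],[[0.8,0,4.6],[0,-0.35,0]],[[0.2,0,6.8],[0,-0.525,0]],[[-1.2,0,9.1],[0,-0.699,0]],[[-3.1,0,11],[0,-0.874,0]]]'; python3 -m handwheel '[[[0,0,0],[0,0,0]]]'; python3 -c "
from h import *
go([.4125,.3097,.12],down(89.4));go([.4125,.3097,.0155],down(89.4))"
```

```text
t: 9.62
tool_pos: [0.508, 0.2095, 0.1605]
tool_rot: [2.488, 1.912, -0.001]
contact_force: [0.2, -0.3, -2.3]
opening: 0.0118
grip_force: 117.9
t: 9.75
tool_pos: [0.5056, 0.2106, 0.1569]
tool_rot: [-2.484, -1.917, 0.007]
contact_force: [0.0, 0.4, -3.5]
opening: 0.0115
grip_force: 117.9
shift cm [  7.229 -11.503   3.747] turn [-0.006  0.    -0.246] t 9.75
shift cm [  7.238 -11.443  14.197] turn [-0.006  0.    -0.246] t 9.75
```

```bash
python3 -m handwheel '[[[3.6,-5.7,0],[0,0,-0.123]],[[7.2,-11.4,2],[0,0,-0.246]],[[7.2,-11.4,5],[0,0,-0.246]],[[7.2,-11.4,8.5],[0,0,-0.246]],[[7.2,-11.4,10],[0,0,-0.246]]]'; python3 -m handwheel '[[[0,0,1.2],[0,0,0]],[[0,0,2.2],[0,0,0]],[[0,0,3],[0,0,0]],[[0,0,3.3],[0,0,0]]]';  python3 -c "
from h import *
go([.4125,.3097,.0155],down(89.4))"
```

```text
t: 10.38
tool_pos: [0.4148, 0.3063, 0.0586]
tool_rot: [-2.238, -2.202, 0.002]
contact_force: [-0.1, -0.4, -1.7]
opening: 0.0118
grip_force: 118.0
t: 10.88
tool_pos: [0.4158, 0.3072, 0.0266]
tool_rot: [-2.238, -2.205, 0.0]
contact_force: [0.3, -0.5, -2.1]
opening: 0.0121
grip_force: 118.0
shift cm [ 0.243 -0.33   1.106] turn [-0.    -0.    -0.004] t 10.875
```

```bash
python3 -m handwheel '[[[0,0,0.5],[0,0,0]],[[0,0,0.9],[0,0,0]],[[0,0,1.1],[0,0,0]],[[0,0,1.1],[0,0,0]]]'
```

```text
t: 11.38
tool_pos: [0.4157, 0.3072, 0.0157]
tool_rot: [2.237, 2.205, -0.0]
contact_force: [0.4, 0.5, -2.8]
opening: 0.0119
grip_force: 118.3
```

```bash
python3 -m handwheel '[[[0,0,0.2],[0,0,0]],[[0,0,0.2],[0,0,0]]]'; python3 -c "
from h import *
p,r,o=pose();print(p,o['contact_force'],o['wrist_torque'])"
```

```text
t: 11.62
tool_pos: [0.416, 0.3075, 0.0151]
tool_rot: [2.237, 2.205, -0.0]
contact_force: [-3.0, -2.1, 6.0]
opening: 0.0117
grip_force: 119.6
[0.416 0.308 0.015] [-2.973 -2.073  6.05 ] [-0.353  0.615 -0.045]
```

```bash
python3 -m handwheel '[[[0,0,0],[0,0,0]],[[0,0,0],[0,0,0]],[[0,0,0],[0,0,0]],[[0,0,0],[0,0,0]]]' -0.6; python3 -m handwheel '[[[0,0,-2],[0,0,0]],[[0,0,-6],[0,0,0]],[[0,0,-12],[0,0,0]],[[0,0,-18],[0,0,0]],[[0,0,-24],[0,0,0]]]';  python3 -c "
from h import *
c=ctrl.calibration('wrist');im=ctrl.get_image('wrist');cv2.imwrite('pics/w4.png',im)
print(pose()[0],pose()[2]['q'])
go([.38,-.05,.31],down(75))
for q,z in [('scoop',0),('bowl',0)]: print(q,[(s,k,onz('wrist',k,z,c)) for s,k in lm('wrist',q)])
print(lm('wrist','charger_1'))"
```

```text
t: 12.12
tool_pos: [0.4157, 0.3072, 0.0137]
tool_rot: [2.237, 2.205, -0.0]
contact_force: [-0.7, 0.1, -0.5]
opening: 0.0679
grip_force: 0.0
t: 12.75
tool_pos: [0.4154, 0.307, 0.2556]
tool_rot: [2.237, 2.205, 0.0]
contact_force: [0.8, 1.4, -0.8]
opening: 0.0682
grip_force: 0.0
[0.419 0.309 0.266] [ 0.493 -0.23   1.82   0.     1.536  0.507]
shift cm [-35.919  -3.311  -4.711] turn [ 0.013 -0.009  0.248] t 12.8
scoop [(0.78, array([325.6, 274.5]), array([0.416, 0.205, 0.   ]))]
bowl [(0.96, array([350.9, 394.6]), array([0.452, 0.007, 0.   ])), (0.32, array([324.3, 195.5]), array([0.416, 0.31 , 0.   ]))]
[(0.85, array([360.1, 403.5])), (0.74, array([363.4, 411.9])), (0.55, array([343.9, 424.6])), (0.53, array([349.2, 414.7]))]
```

View pics/w4.png

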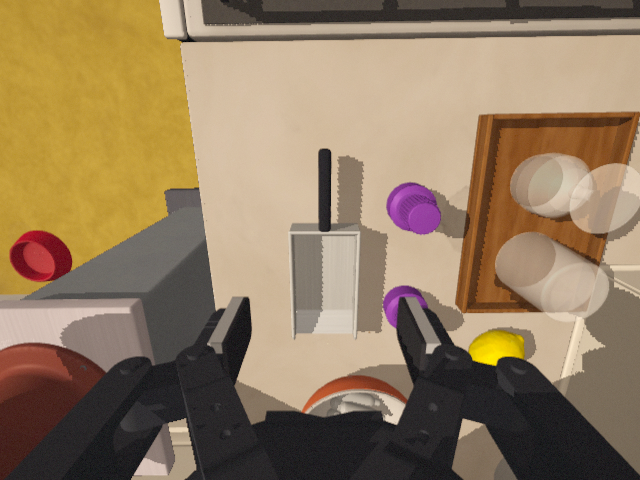

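The wrist view shows the scoop empty and upright at (325,280). The chargers are in the bowl at (355,402). Next is the keg cap.

```bash
python3 -c "
from h import *
go([.44,-.17,.33],down(69))"; python3 -m handwheel '[[[-6,0,-3],[0,0,0.05]],[[-12,0,-6],[0,0,0.1]],[[-18,0,-6.5],[0,0,0.2]],[[-24,0,-6.5],[0,0,0.3]],[[-30,0,-6.5],[0,0,0.35]]]' -1; python3 -c "
from h import *
go([.44,-.17,.33],down(69))"
```

```text
shift cm [-47.707   3.075  -7.512] turn [ 0.003 -0.002  0.352] t 12.95
t: 13.58
tool_pos: [0.4104, 0.0068, 0.3165]
tool_rot: [-2.587, -1.779, 0.003]
contact_force: [0.4, -0.1, -0.1]
opening: 0.085
grip_force: 0.0
shift cm [-15.451   9.09   -1.372] turn [-0.003  0.001  0.001] t 13.575
```

```bash
python3 -m handwheel '[[[-5,3,0],[0,0,0]],[[-10,6,0],[0,0,0]],[[-15.5,9,0],[0,0,0]],[[-15.5,9,0],[0,0,0]]]'; python3 -c "
from h import *
c=ctrl.calibration('wrist');im=ctrl.get_image('wrist');cv2.imwrite('pics/w5.png',im)
print(pose()[0],pose()[2]['q'])
for q,z in [('cap_1',.122),('cap_1_grip',.172),('keg_1',0),('glass',0),('mug',0)]: print(q,[(s,k,onz('wrist',k,z,c)) for s,k in lm('wrist',q)])
"
```

```text
t: 14.08
tool_pos: [0.4391, -0.1714, 0.3153]
tool_rot: [-2.588, -1.771, 0.005]
contact_force: [-1.0, 0.4, -1.2]
opening: 0.0854
grip_force: 0.0
[ 0.439 -0.17   0.316] [-0.527 -0.358  1.841  0.     1.664 -0.159]
cap_1 [(0.96, array([398.6, 369. ]), array([ 0.451, -0.391,  0.122])), (0.86, array([226.7, 346.8]), array([ 0.268, -0.286,  0.122])), (0.81, array([344.7, 206.2]), array([ 0.46 , -0.175,  0.122])), (0.2, array([279.2,  74.1]), array([ 0.446, -0.037,  0.122]))]
cap_1_grip [(0.7, array([410.7, 402. ]), array([ 0.453, -0.393,  0.172]))]
keg_1 [(0.69, array([336.5, 184. ]), array([ 0.456, -0.17 ,  0.   ])), (0.68, array([382.5, 313. ]), array([ 0.452, -0.386,  0.   ]))]
glass [(0.77, array([260.4, 225.2]), array([ 0.333, -0.186,  0.   ]))]
mug [(0.83, array([319.7, 339.8]), array([ 0.342, -0.397,  0.   ]))]
```

View pics/w5.png

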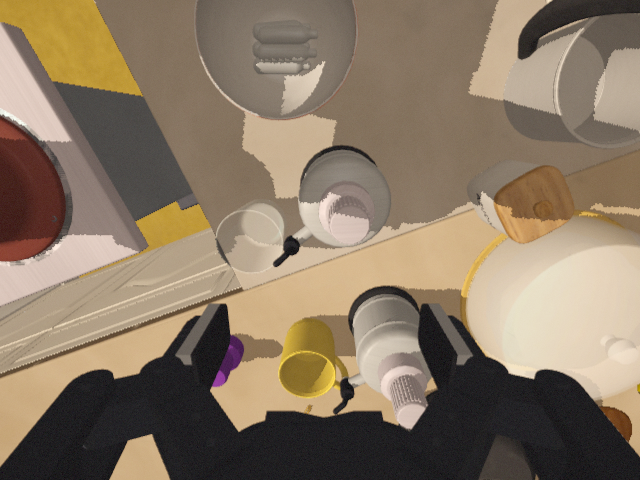

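The wrist view shows our keg at (345,190) with the clear glass (250,237) at its tap. The grip's top is near (349,230). The mug (308,357) stands at the other keg (390,350), and the bowl at (275,50) shows three chargers side by side.

```bash
python3 -c "
from h import *
print(onz('wrist',[349,231],.191),onz('wrist',[346,206],.155))
go([.457,-.175,.25],down(69))
go([.457,-.175,.157],down(69))
im=cv2.imread('pics/w5.png');print([ (round(d['score'],2),np.round(d['position'])) for d in ctrl.look_for('wrist','charger_1')])"
```

```text
[ 0.459 -0.177  0.191] [ 0.463 -0.164  0.155]
shift cm [-0.139  1.859  6.83 ] turn [-0.001 -0.     0.004] t 14.375
shift cm [-0.141  1.864 16.13 ] turn [-0.001 -0.     0.004] t 14.375
[(0.94, array([278.,  69.])), (0.82, array([284.,  34.])), (0.77, array([278.,  51.])), (0.52, array([274.,  26.]))]
```

```bash
python3 -m handwheel '[[[-0.1,1.9,5],[0,0,0]],[[-0.1,1.9,9],[0,0,0]],[[-0.1,1.9,12.5],[0,0,0]],[[-0.1,1.9,15],[0,0,0]],[[-0.1,1.9,16],[0,0,0]]]'; python3 -m handwheel '[[[0,0,0],[0,0,0]],[[0,0,0],[0,0,0]],[[0,0,0],[0,0,0]],[[0,0,0],[0,0,0]],[[0,0,0],[0,0,0]]]' 1 60; python3 -c "
from h import *
p,r,o=pose();print(p,o['contact_force'],o['wrist_torque'],o['opening'],o['grip_force'])"
```

```text
t: 15.05
tool_pos: [0.4569, -0.1748, 0.1571]
tool_rot: [-2.584, -1.783, 0.002]
contact_force: [0.2, 0.7, -1.0]
opening: 0.0855
grip_force: 0.0
t: 15.68
tool_pos: [0.4586, -0.1767, 0.1606]
tool_rot: [2.585, 1.78, 0.002]
contact_force: [0.3, -0.4, 6.3]
opening: 0.0336
grip_force: 60.0
[ 0.459 -0.177  0.161] [ 0.261 -0.397  6.318] [ 0.112  0.059 -0.032] 0.03355134567230779 60.03861896228045
```

```bash
python3 -m handwheel '[[[0,0,-0.3],[0,0,0]],[[0,0,-0.3],[0,0,0.08]],[[0,0,-0.3],[0,0,0.16]],[[0,0,-0.3],[0,0,0.16]]]' 1 80; python3 -c "
from h import *
p,r,o=pose();print(p,o['contact_force'],o['wrist_torque'],o['q'][5],'yaw',np.degrees(np.arctan2(r.as_matrix()[1,0],r.as_matrix()[0,0])))"
```

```text
t: 16.18
tool_pos: [0.4573, -0.176, 0.1612]
tool_rot: [-2.72, -1.57, 0.0]
contact_force: [2.1, -0.6, -2.2]
opening: 0.0331
grip_force: 80.9
[ 0.457 -0.176  0.161] [ 2.061 -0.576 -2.224] [-0.023 -0.271 -0.011] 0.00422746797323963 yaw 59.99893370049818
```

```bash
python3 -m handwheel '[[[0,0,0],[0,0,0.15]],[[0,0,0],[0,0,0.3]],[[0,0,0],[0,0,0.45]],[[0,0,0],[0,0,0.6]],[[0,0,0],[0,0,0.7]]]'; python3 -m handwheel '[[[0,0,0],[0,0,0.15]],[[0,0,0],[0,0,0.3]],[[0,0,0],[0,0,0.45]],[[0,0,0],[0,0,0.57]],[[0,0,0],[0,0,0.57]]]'; python3 -c "
from h import *
p,r,o=pose();print(p,o['contact_force'],o['wrist_torque'],o['q'][5],'yaw',np.degrees(np.arctan2(r.as_matrix()[1,0],r.as_matrix()[0,0])))"
```

```text
t: 16.8
tool_pos: [0.4569, -0.1759, 0.1611]
tool_rot: [-3.094, -0.538, 0.003]
contact_force: [0.1, 0.0, -1.2]
opening: 0.0331
grip_force: 80.9
t: 17.42
tool_pos: [0.4571, -0.1759, 0.1612]
tool_rot: [-3.122, 0.347, 0.002]
contact_force: [0.8, -0.5, -0.7]
opening: 0.0329
grip_force: 80.8
[ 0.457 -0.176  0.161] [ 0.822 -0.492 -0.732] [ 0.024 -0.005 -0.012] 1.2727070570100243 yaw -12.676733350170625
```

Turned 82° clockwise with no resistance, so I lift straight up, slowly at first, while watching the force.

```bash
python3 -m handwheel '[[[0,0,-0.5],[0,0,0]],[[0,0,-1],[0,0,0]],[[0,0,-1.5],[0,0,0]]]'; python3 -m handwheel '[[[0,0,-1],[0,0,0]],[[0,0,-2.5],[0,0,0]],[[0,0,-4.5],[0,0,0]],[[0,0,-6],[0,0,0]],[[0,0,-7],[0,0,0]]]';python3 -m handwheel '[[[0,0,0],[0,0,0]],[[0,0,0],[0,0,0]],[[0,0,0],[0,0,0]]]'; python3 -c "
from h import *
p,r,o=pose();print(p,r.as_matrix()[:,2],o['contact_force'],o['opening'],o['t'])
a=ctrl.get_image('scene')
cs=[lm('scene','cap_1'),lm('scene','charger_1'),px('scene',[.457,-.176,.122]),px('scene',[.457,-.176,.122+.085])]
b=ctrl.get_image('side'); print(cs,lm('side','cap_1'),px('side',np.array([.457,-.176,.207])))
w=ctrl.get_image('wrist');print(lm('wrist','charger_1'))
w5=cv2.imread('pics/w5.png')
f=lambda i,x,y,s:cv2.resize(i[y:y+s,x:x+s],(300,300),interpolation=cv2.INTER_CUBIC)
cv2.imwrite('pics/m.png',np.vstack([np.hstack([f(a,240,90,150),f(a,220,200,120)]),np.hstack([f(b,290,170,200),f(w5,190,0,140)])]))"
```

```text
t: 17.8
tool_pos: [0.4576, -0.1762, 0.1774]
tool_rot: [3.122, -0.35, 0.0]
contact_force: [0.1, -0.7, 0.3]
opening: 0.0331
grip_force: 80.8
t: 18.42
tool_pos: [0.458, -0.1763, 0.2486]
tool_rot: [3.121, -0.35, 0.003]
contact_force: [1.0, 1.1, -1.9]
opening: 0.0329
grip_force: 80.8
t: 18.8
tool_pos: [0.4572, -0.1759, 0.2458]
tool_rot: [-3.121, 0.351, 0.002]
contact_force: [0.7, 0.0, -1.3]
opening: 0.0333
grip_force: 80.8
[ 0.457 -0.176  0.246] [-0.002  0.001 -1.   ] [ 0.741  0.033 -1.253] 0.033342976678158366 18.8
[[(0.84, array([307.2, 154.8])), (0.71, array([217.7, 309.2])), (0.65, array([186.7, 358.7])), (0.58, array([347.2, 130.6])), (0.55, array([275.8, 267.6]))], [(0.71, array([274.8, 253.9])), (0.62, array([272.1, 265.1])), (0.61, array([270.9, 257.4])), (0.58, array([286.6, 253.5])), (0.39, array([277.5, 265. ])), (0.26, array([384.2, 177.5]))], array([309.943, 182.736]), array([309.193, 155.772])] [(0.98, array([378.3, 247.8])), (0.82, array([363.4, 206.1])), (0.71, array([372.8, 228.3])), (0.61, array([399.8, 369.4])), (0.56, array([252.3, 403.6]))] [378.673 248.853]
[(0.86, array([166.2, 239.3])), (0.84, array([151.6, 233.7])), (0.64, array([192.6, 247.3]))]
```

View pics/m.png

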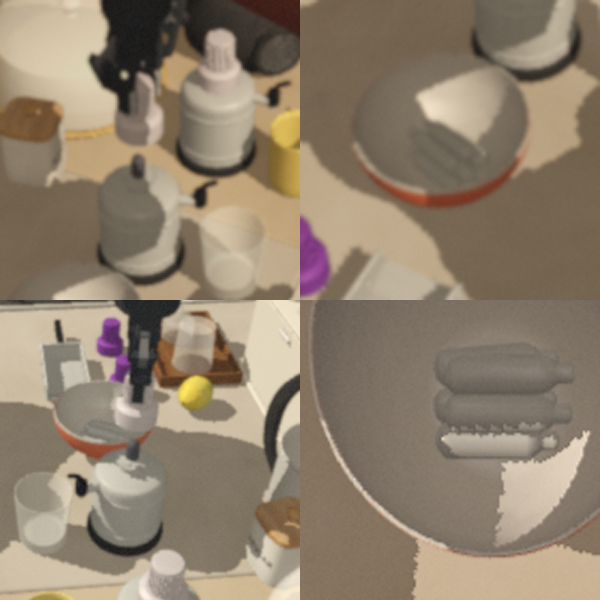

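The montage shows the cap upright in the gripper about 8.5 cm above the keg, with the charger standing in the neck. The glass and the mug are where they were. The chargers lie stacked in the bowl: three show on top with others beneath, and the network finds five at the bowl in the scene view.

```bash
python3 -c "
from station import ctrl
print(ctrl.finish_job())"
```

```text
the job is handed in; nothing more can be done
None
```

The job is handed in: the five chargers are in the bowl, the empty scoop is back on the worktop, and the cap of the keg by the glass gave clockwise and is held upright about 8.5 cm above it, though no single picture showed all five chargers clearly because they lie stacked.

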